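Bank the key capsule in the kiosk's drop box

ROBOT

A 6-joint arm with a two-finger parallel gripper is mounted at the origin on the work surface. World frame = base frame: x ahead of the robot, y to its left, z up, the work surface at z = 0. Lengths are in mm, angles in rad, forces in N, time in s.
With the tool pointing down it reaches from about 350 to 975 mm from the base axis. Payload 7.1 kg.
Tool frame: the origin (TCP) lies between the finger pads; the fingertips stand 14 mm ahead of it and the grasp point (between the pads) lies 5 mm behind it; z points along the fingers, y is the direction in which the jaws open and shut (so a half turn about z gives the same grasp; the last joint's range is limited). The gripper opens to 88 mm and grips with 3 to 60 N. Pads are 20 mm wide; open, the fingers measure 115 mm over their backs; the gripper's body (75 mm by 178 mm) begins 61 mm behind the grasp point.
Start: joints at [1.21, 0.423, 1.63, -0, 1.089, -0.019], TCP at [209.458, 588.84, 236.675] pointing down, gripper open.
Joint ranges: [-3, 3], [-0.9, 2.11], [0.09, 2.58], [-1.31, 4.45], [0.11, 2.69], [-2.54, 2.54]. Speed limits (rad/s): [2.39, 2.39, 3.01, 3.14, 3.14, 3.14].

INTERFACE

Orientations are given as a rotation vector (axis times angle).
In Python, from workcell import get_obs, get_image, calibration, close_job, regions_of, place_of gives the robot as it stands.
- The arm moves only by the tool move_arm, never from a script. Its argument "deltas" is a list of rows, each a list of 5 numbers: the closure in counts, from 0 (fully open) to 255 (shut), then the shift along the tool's x, y, z in m, then the turn about the tool's z in rad. In form: [[grip, x, y, z, roll], ...]. A call has 1 to 5 rows; each row is the pose to reach, as a shift and turn from the pose commanded when the call began, along the tool's axes at that moment; what a row does not reach only later rows make up. A row lasts 1/12 s, in which the tool goes at most 41.7 mm and 7.16 degrees, less where a joint would pass 70% of its speed; a pose out of reach is approached as far as the arm can. A call with a gripper value outside its range is refused whole. The fingers move at their own pace and stop on an object; the grip force is fixed at half the most. Time passes only in rows, so rows that repeat a pose let the fingers close. It gives the time, the measured TCP pose, the force and the opening at its end, in the units of the state.
- get_obs(): the state, without advancing time (a new reading comes with each control period).
- get_image(name): name is "scene" or "top" or "wrist"; returns the picture (384x512x3 uint8, blue, green, red); there is no depth.
- calibration(name): a dict with "intrinsics" (3x3 intrinsics, pixels), "world_to_cam" (4x4, takes a point from world to camera coordinates); the wrist camera has in their place "hand_eye" (4x4, takes a point from camera to tool coordinates, whose origin is the TCP and whose axes are the flange's). Camera axes: x right, y down, z forward; pixel columns grow to the right and rows downward; lengths in mm; the calibration is good to about 2 mm. A picture is of the moment at which its call begins: read the wrist's pose just before it. calibration takes no time and is no camera call.
- close_job(): hands the job in, once; it reports no verdict.
Trained networks look in the newest picture that a camera, given by its name, has taken for a name from the list of things; names that differ only in an ending like _2 or _b are one class to them, and where a whole thing is asked for, a point or a joint stands for the part that bears it (a point fixed in the world has none). Each returns a list of dicts, best first, with "conf" (0 to 1); they miss things now and then, are a little off and sometimes report something else, mostly with a low value. They report only what shows in the picture. A call takes as long as a camera call. They do not tell look-alikes from the thing itself.
- regions_of(camera, name): "region" (384x512 bool, what is visible of it).
- place_of(camera, name): "location" ([x, y, z] in mm, in world coordinates, good to about 4 mm: a listed point, or the origin of a listed thing).
The state is a dict: "t": time; "qpos": joint angles; "qvel": joint speeds; "joint_torque": joint torques, N m; "ee_pos": TCP position; "orientation": TCP orientation; "ft_force": force on the tool from outside, world axes, zero at the start; "moment": the same for the moment, N m; "width": finger opening in mm.
Only numpy, scipy, OpenCV 4.12 (cv2) and the standard library are available. Lean on these libraries where they do the work, as an engineer would, in place of code of your own. Each camera call takes 0.05 s, during which the arm holds its last target.

TASK

Lock the red key capsule away for the night: push it down through the sprung flaps in the top of the drop box, keeping hold of it until it is down on the ledge inside, then let go and let the flaps close above it. Next press the black plunger on the front of the box all the way in, so that the capsule is shoved off the ledge into the vault, and let the plunger spring fully back out. Leave the other things on the shelf where they are.

Things in the scene. Friction and masses are not known exactly. Their poses are not given: they have to be found in the camera images.
- dropbox: Drop box fixed to the shelf: grey steel, clear upper sides, back and rear top; 195 mm deep (x), 190 wide (y), 205 high. Origin on its underside, below the middle of the mouth; +x from front (plunger) to back, y across, z up. Front plate's outer face at x = -61 mm, back at x = +134, sides at y = +-95; inner walls at y = +-90.
- ledge (a point): Point on the level ledge inside the box, straight below the middle of the mouth, 100 mm above the underside. The ledge runs from the front plate to box x = +40 mm; from there to x = +128 it is open down to the vault (floor at 4 mm, also under the ledge). The capsule falls into the vault only when its middle is pushed past x = +40 mm. Same axes as the box.
- mouth (a point): Middle of the mouth in the top of the drop box, 205 mm above its underside. The mouth measures 90 mm along the box's x and 170 mm along its y and is closed by two sprung flaps. Same axes as the box.
- flap_front (a joint): Angle of the front flap (steel, 45 mm long, 166 wide), hinged on the mouth's front edge (box x = -45 mm): 0 shut and level, up to 1.5 rad as it swings down into the box. A light spring (0.016 N m shut, 0.07 N m at 1.4 rad) shuts it again. The flaps do not open under the capsule's weight alone: push it through with some 5 to 10 N.
- flap_rear (a joint): The same for the rear flap, hinged on the mouth's rear edge (box x = +45 mm); the two meet at the middle.
- plunger (a joint): Travel of the plunger in m along the box's +x: 0 fully out (rest), 0.080 fully in, at its stop. Its spring pushes back with 2.5 N at rest and 7.5 N at the stop (shoving the capsule adds 1 to 4 N) and returns it by itself within a second. Inside it carries a plate 120 mm wide, 38 high, whose face sweeps the ledge from box x = -47 mm (rest) to +33 mm.
- plunger_face (a point): Middle of the outer face of the plunger's round black knob (50 mm across, 20 thick, yellow disc); moves with it. At rest at box x = -198 mm, 122 mm above the shelf; fully in, 57 mm in front of the front plate. Behind the knob a 12 mm rod, then a fixed 27 mm tube that stands 35 mm out from the plate. Same axes as the box.
- capsule: Closed red plastic key capsule, 0.18 to 0.35 kg: body 50 mm (its x) by 100 (its y) by 30 high, with an upright grip fin in the middle of its top, 44 mm long (its x), 22 thick (its y), 34 high (top 64 mm above the underside). Origin in the middle of the underside, z up. It passes the mouth with its y along the box's y, either way round.
- capsule_mid (a point): Point inside the capsule, 22 mm above the middle of its underside.
- key_jar: Bystander: clear acrylic jar of keys with a blue snap lid, 88 mm across, 102 mm high; origin in the middle of its underside.
- canister: Bystander: aluminium screw-top canister of lock pins, 72 mm across, 96 mm high; origin in the middle of its underside.
- padlock: Bystander: brass padlock standing upright, 60 x 30 mm, 98 mm high with its steel shackle; origin in the middle of its underside.
- latch: Bystander: chrome tubular bathroom door latch lying along its x, 96 mm long, faceplate 57 mm wide and 25 mm high at its -x end; origin about its middle, on the shelf.
- bow_cover: Bystander: black rubber key bow cover, 64 x 32 x 10 mm; origin on its underside near the middle.
- strike_plate: Bystander: brass strike plate lying flat, 70 x 44 x 4 mm; origin in the middle of its underside.
- screwdriver: Bystander: screwdriver 190 mm long lying along its x; origin on the shelf under it.
Mind the look-alikes: they are no part of the job. There is more than one size of the capsule; the job needs the smallest.

How it is judged (in metres and radians):
On the way, in this order (a step that is already met when the one before it is completed fails the run):
1. the capsule has gone down through the flaps and lies on the ledge, let go, with both flaps closed above it (x of capsule_mid in the frame of dropbox between -0.05 and 0.04 m and y of capsule_mid in the frame of dropbox between -0.09 and 0.09 m and z of capsule_mid in the frame of dropbox between 0.105 and 0.155 m and contact force between the fingers and capsule below 0.1 N and value of joint each of flap_front, flap_rear below 0.15 rad), for 0.2 s.
2. the plunger is pressed all the way in (within 4 mm of its stop) (value of joint plunger above 0.076 m), for 0.05 s.
At the end, for the whole second after the job is handed in: The capsule lies at rest in the vault of the drop box (its middle less than 85 mm above the box's underside, inside the walls), the plunger is back out to within 5 mm, both flaps are shut to within 0.1 rad, and no other thing on the shelf has been moved by 25 mm or more (x of capsule_mid in the frame of dropbox between -0.055 and 0.128 m and y of capsule_mid in the frame of dropbox between -0.09 and 0.09 m and z of capsule_mid in the frame of dropbox below 0.085 m and linear speed of capsule below 0.03 m/s and value of joint plunger below 0.005 m and value of joint each of flap_front, flap_rear below 0.1 rad); the robot touches nothing.
It fails at once if another thing on the shelf is moved by more than 25 mm (distance of any of key_jar, canister, padlock, latch, bow_cover, strike_plate, screwdriver from where it was at the start of the episode above 0.025 m).
It fails at once if the capsule is let go while still on or between the flaps, more than about 20 mm above the ledge (x of capsule_mid in the frame of dropbox between -0.06 and 0.06 m and y of capsule_mid in the frame of dropbox between -0.09 and 0.09 m and z of capsule_mid in the frame of dropbox between 0.145 and 0.25 m and contact force between the fingers and capsule below 0.05 N).
It also fails if it takes over 61 s, if anything falls off the work surface, if the arm or the gripper's body presses on something with over 40 N, if the wrist force passes 120 N, or if a joint passes its speed limit or range.

## Working session

There is one attempt and no reset: what is moved stays moved. The work goes in short steps, Python scripts to look and compute and a tool call to move; the robot and the scene stay as the last step left them, time stands still between calls to the robot, and variables do not carry over. Pictures are saved under pics/ and viewed, and the job is handed in when it is done.

Besides the shell and the picture viewer there is one more tool, called after "Call:" as name(argument=value, ...) on one line, values as JSON. move_arm: Moves the arm, as the interface text tells. Its arguments: {"type":"object","properties":{"deltas":{"type":"array","items":{"type":"array","items":{"type":"number"}}}},"required":["deltas"]}

```bash
mkdir -p pics; ls; python3 - <<'E'
from workcell import *
import cv2,numpy as np
o=get_obs();print(o)
for c in ["scene","top","wrist"]:
    im=get_image(c);cv2.imwrite(f"pics/{c}0.png",im);k=calibration(c)
    print(c,{a:np.round(b,3).tolist() for a,b in k.items()})
    if c!="wrist":
        for n in ["capsule","dropbox","mouth","plunger_face"]:
            for r in place_of(c,n): print(c,n,np.round(r["location"],1),round(r["conf"],2))
E
```

```text
pics
{'t': 0.0, 'qpos': array([ 1.20997810e+00,  4.23814265e-01,  1.63070267e+00,  3.90377190e-07,
        1.08861483e+00, -1.90373347e-02]), 'qvel': array([-0.00130646, -0.00056684, -0.00120745,  0.00011356, -0.001725  ,
       -0.00028584]), 'joint_torque': array([ 1.99055248e-03, -5.44622612e+01, -2.73669845e+01,  6.46641897e-02,
        2.26884498e-02, -9.39722531e-05]), 'ee_pos': array([209.28263201, 588.33766831, 235.91330631]), 'orientation': array([-5.34209557e-01, -3.09554376e+00,  2.37384138e-03]), 'ft_force': array([ 0.21013244, -0.05289369, -0.2707158 ]), 'moment': array([0.10944028, 0.03009582, 0.01647171]), 'width': 87.60816406852247}
scene {'intrinsics': [[468.241, 0.0, 258.973], [0.0, 468.241, 191.324], [0.0, 0.0, 1.0]], 'world_to_cam': [[0.766, 0.643, -0.006, -377.292], [0.426, -0.513, -0.745, -92.411], [-0.482, 0.568, -0.667, 1855.549], [0.0, 0.0, 0.0, 1.0]]}
scene capsule [345.3 191.6   1.2] 0.58
scene capsule [610.1 239.    6. ] 0.44
scene dropbox [662.4  -3.5  -1.5] 0.72
scene dropbox [471.9 286.2   0. ] 0.41
scene mouth [658.6  -2.5 207.2] 0.73
scene plunger_face [463.3 -10.6 120.6] 0.71
top {'intrinsics': [[411.668, 0.0, 260.886], [0.0, 411.668, 195.944], [0.0, 0.0, 1.0]], 'world_to_cam': [[0.098, -0.995, 0.002, -31.416], [-0.972, -0.096, -0.216, 503.242], [0.215, 0.02, -0.976, 1227.549], [0.0, 0.0, 0.0, 1.0]]}
top capsule [473.4 283.4   2.8] 0.83
top capsule [343.4 194.4   1.8] 0.83
top capsule [609.2 238.4  -1.1] 0.69
top dropbox [ 6.635e+02 -2.100e+00 -4.000e-01] 0.8
top mouth [659.5  -5.1 207. ] 0.63
top mouth [293.  345.9  -4.3] 0.6
top plunger_face [466.7 -10.1 114.5] 0.51
wrist {'intrinsics': [[271.211, 0.0, 252.603], [0.0, 271.211, 195.945], [0.0, 0.0, 1.0]], 'hand_eye': [[-0.0, -0.959, -0.285, 77.275], [1.0, -0.0, -0.0, -0.23], [0.0, -0.285, 0.959, -148.074], [0.0, 0.0, 0.0, 1.0]]}
```

View pics/scene0.png

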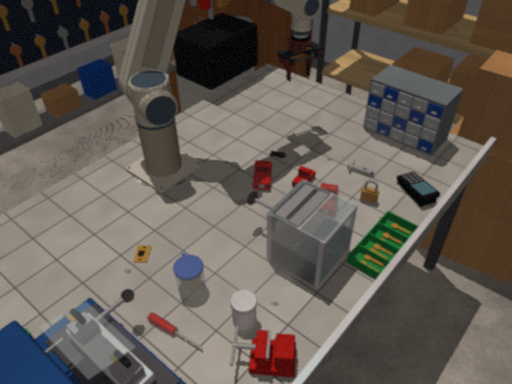

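View pics/top0.png

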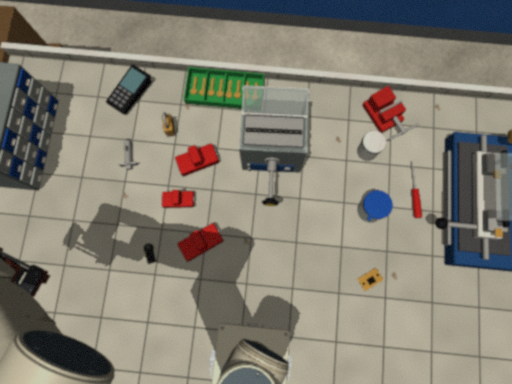

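View pics/wrist0.png

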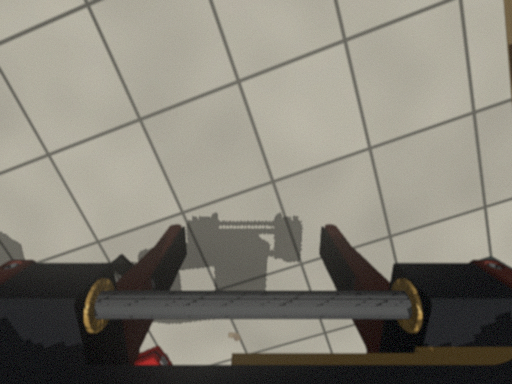

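The red candidates in the top view are A (178,199), B (197,158) and C (201,242). The red thing at (385,108) is a vice. A looks smallest, so I'll measure all three in mm and enlarge that area.

```bash
cat > h.py <<'E'
from workcell import *
import cv2,numpy as np
from scipy.spatial.transform import Rotation as R
def back(c,uv,z):
    k=calibration(c);K=k["intrinsics"];T=k["world_to_cam"]
    uv=np.atleast_2d(uv).astype(float)
    d=np.c_[uv,np.ones(len(uv))]@np.linalg.inv(K).T@T[:3,:3]
    o=-T[:3,:3].T@T[:3,3]
    return o+d*((z-o[2])/d[:,2])[:,None]
def proj(c,p):
    k=calibration(c);K=k["intrinsics"];T=k["world_to_cam"]
    q=(np.atleast_2d(p)@T[:3,:3].T+T[:3,3])@K.T
    return q[:,:2]/q[:,2:]
E
python3 - <<'E'
from h import *
im=get_image("top")
cv2.imwrite("pics/crop1.png",cv2.resize(im[130:270,90:310],None,fx=3.6,fy=3.6,interpolation=cv2.INTER_CUBIC))
for r in regions_of("top","capsule"):
    m=r["region"];ys,xs=np.nonzero(m);
    P=back("top",np.c_[xs,ys],30)[:,:2]
    print(round(r["conf"],2),xs.mean(),ys.mean(),len(xs),cv2.minAreaRect(P.astype(np.float32)))
# yaw of box: top edges
E
```

```text
0.92 199.16850220264317 241.58920704845815 908 ((347.9743957519531, 194.42257690429688), (71.32308197021484, 133.146240234375), 37.98273849487305)
0.91 176.95514018691588 198.49345794392522 535 ((477.10467529296875, 283.02264404296875), (58.6111946105957, 101.50788879394531), 7.667247295379639)
0.87 196.41883116883116 158.504329004329 924 ((616.9688110351562, 240.87045288085938), (87.96529388427734, 133.77342224121094), 25.854440689086914)
0.63 369.6457680250784 278.56739811912223 319 ((285.99005126953125, -336.202880859375), (42.66923522949219, 69.16177368164062), 35.37454605102539)
```

View pics/crop1.png

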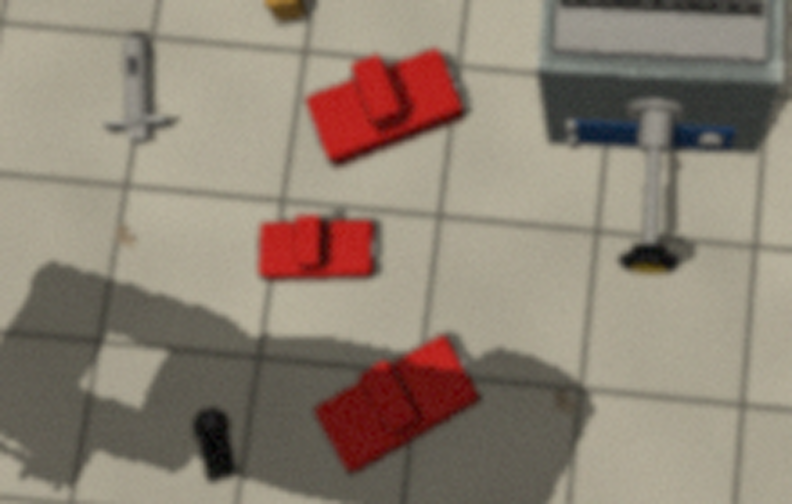

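A (178,199) is the 100 mm one: about 58x101 mm with parallax, against about 133 mm for B and C. So A, near (473,283), is the capsule. Next come the yaws.

```bash
python3 - <<'E'
from h import *
def yaw(a,b,z):
    P=back("top",np.array([a,b])/3.6+[90,130],z);d=P[1]-P[0];print(P.round(1).tolist(),np.hypot(*d[:2]).round(1),"dir deg",np.degrees(np.arctan2(d[1],d[0])).round(1))
yaw((373,276),(260,279),15); yaw((375,221),(262,222),30)
o=get_obs();M=R.from_rotvec(o["orientation"]).as_matrix();print(M.round(3))
im=get_image("top")
cv2.imwrite("pics/crop2.png",cv2.resize(im[70:220,225:325],None,fx=4,fy=4,interpolation=cv2.INTER_CUBIC))
for r in place_of("top","ledge")+place_of("scene","ledge")+place_of("scene","capsule_mid")+place_of("top","capsule_mid"):print(r["location"],r["conf"])
E
```

```text
[[456.6, 229.5, 15.0], [444.1, 328.9, 15.0]] 100.2 dir deg 97.2
[[503.3, 231.6, 30.0], [492.6, 330.9, 30.0]] 99.9 dir deg 96.2
[[-0.942  0.335  0.   ]
 [ 0.335  0.942  0.   ]
 [-0.     0.    -1.   ]]
[346.6, 190.5, 27.2] 0.79
[474.8, 279.3, 19.9] 0.59
[609.3, 239.6, 30.0] 0.48
[346.4, 190.6, 25.4] 0.83
[612.2, 241.5, 30.0] 0.71
[477.5, 280.9, 21.8] 0.61
```

View pics/crop2.png

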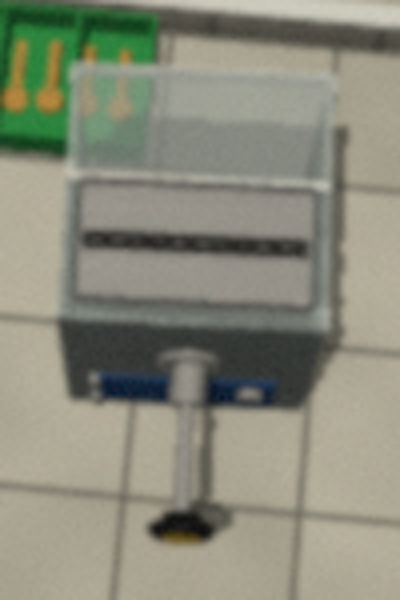

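```bash
python3 - <<'E'
from h import *
f=lambda p:back("top",np.array(p)/4+[225,70],205)
def yaw(a,b):
    P=f([a,b]);d=P[1]-P[0];print(P.round(1).tolist(),np.hypot(*d[:2]).round(1),np.degrees(np.arctan2(d[1],d[0])).round(2))
yaw((312,305),(78,295));yaw((305,249),(85,239));yaw((315,193),(80,181));yaw((328,330),(60,318))
print(f([(312,305),(78,295),(80,181),(315,193)]).mean(0))
o=get_obs();M=R.from_rotvec(o["orientation"]).as_matrix()
print("above capsule delta", M.T@(np.array([473.5,281,160])-o["ee_pos"]))
E
```

```text
[[625.3, -88.9, 205.0], [616.4, 75.9, 205.0]] 165.1 93.08
[[666.5, -80.8, 205.0], [658.6, 75.5, 205.0]] 156.4 92.9
[[709.6, -84.6, 205.0], [702.2, 83.7, 205.0]] 168.5 92.54
[[608.0, -101.5, 205.0], [598.2, 86.7, 205.0]] 188.5 92.97
[663.36224786  -3.47191714 205.        ]
above capsule delta [-351.9594478  -201.56393827   76.69895251]
```

Call:
move_arm(deltas=[[0,-0.036,-0.02,0.004,-0.1],[0,-0.072,-0.04,0.008,-0.2],[0,-0.108,-0.06,0.012,-0.3],[0,-0.144,-0.08,0.016,-0.4],[0,-0.18,-0.1,0.02,-0.459]])

```text
t: 1.32
ee_pos: [346.4, 432.9, 216.7]
orientation: [-0.193, 3.135, 0.0]
ft_force: [0.2, 0.6, -0.3]
width: 87.6
```

```bash
cat >> h.py <<'E'
def to(p,yaw=None):
    "delta in tool axes to world p (tcp), tool-y direction yaw deg"
    o=get_obs();M=R.from_rotvec(o["orientation"]).as_matrix()
    print("t",round(o["t"],2),"at",o["ee_pos"].round(1),"yaw_y",np.degrees(np.arctan2(M[1,1],M[0,1])).round(2),"F",o["ft_force"].round(1),"w",round(o["width"],1))
    d=M.T@(np.array(p)-o["ee_pos"]);print("delta mm",d.round(1),end=" ")
    if yaw is not None: print("roll",round(-np.radians(yaw)+np.arctan2(M[1,1],M[0,1]),4))
E
python3 -c "
from h import *
to([473.5,281,200],96.7)"
```

```text
t 1.32 at [346.4 432.9 216.7] yaw_y 97.05 F [ 0.2  0.6 -0.3] w 87.6
delta mm [-107.5 -166.3   16.7] roll 0.006
```

Call:
move_arm(deltas=[[0,-0.022,-0.033,0.004,0],[0,-0.044,-0.066,0.008,0],[0,-0.066,-0.1,0.012,0],[0,-0.088,-0.134,0.016,0],[0,-0.107,-0.166,0.017,0]])

```text
t: 1.73
ee_pos: [472.3, 280.0, 199.3]
orientation: [0.184, -3.136, 0.0]
ft_force: [0.6, 0.1, -0.2]
width: 87.8
```

Call:
move_arm(deltas=[[0,0,0,0,0],[0,0,0,0,0]])

```text
t: 1.9
ee_pos: [472.2, 280.5, 199.7]
orientation: [0.178, -3.137, -0.0]
ft_force: [-0.3, 0.8, 0.6]
width: 87.9
```

```bash
python3 -c "
from h import *
to([473.5,281,200],96.7)
im=get_image('wrist');cv2.imwrite('pics/w1.png',cv2.resize(im,None,fx=1.5,fy=1.5))
for n in ['capsule','capsule_mid']:
  for r in place_of('wrist',n):print(n,r)
"
```

```text
t 1.9 at [472.2 280.5 199.7] yaw_y 96.49 F [-0.3  0.8  0.6] w 87.9
delta mm [-1.3  0.3 -0.3] roll -0.0036
capsule {'location': [476.5, 283.1, -4.0], 'conf': 0.8}
capsule {'location': [294.0, 352.3, -1.0], 'conf': 0.65}
capsule {'location': [342.9, 192.7, 1.3], 'conf': 0.6}
capsule_mid {'location': [476.9, 285.4, 20.2], 'conf': 0.68}
capsule_mid {'location': [343.9, 199.5, 27.5], 'conf': 0.61}
capsule_mid {'location': [611.9, 240.0, 27.0], 'conf': 0.56}
```

View pics/w1.png

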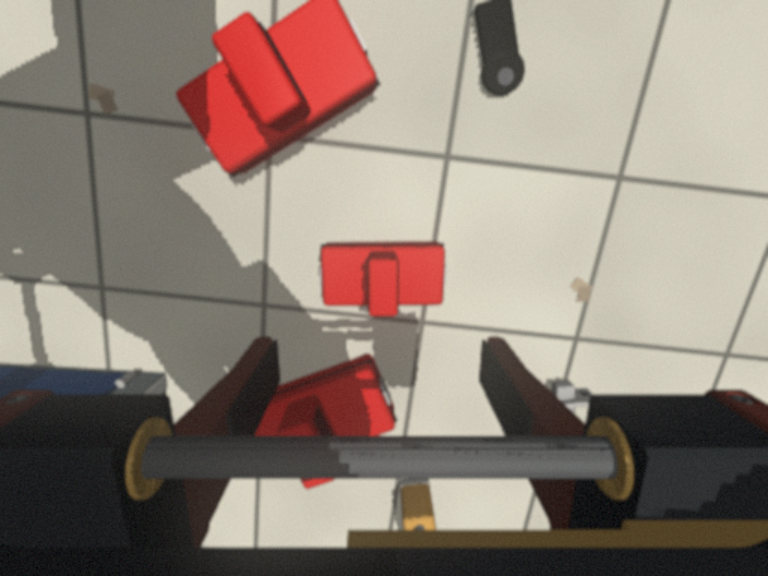

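```bash
cat >> h.py <<'E'
def wback(uv,z):
    o=get_obs();k=calibration("wrist");H=k["hand_eye"];M=R.from_rotvec(o["orientation"]).as_matrix()
    uv=np.atleast_2d(uv).astype(float)
    d=np.c_[uv,np.ones(len(uv))]@np.linalg.inv(k["intrinsics"]).T@H[:3,:3].T@M.T
    c=M@H[:3,3]+o["ee_pos"]
    return c+d*((z-c[2])/d[:,2])[:,None]
E
python3 -c "
from h import *
A=wback(np.array([(320,244),(444,243),(444,303),(322,304)])/1.5,30);print(A.round(1),A.mean(0),np.linalg.norm(np.diff(A,axis=0),axis=1))
for i,j in((1,0),(2,3)):
  d=A[i]-A[j];print(np.degrees(np.arctan2(d[1],d[0])))
B=wback(np.array([(369,258),(398,258),(399,316),(370,316)])/1.5,64);print(B.round(1),B.mean(0),np.linalg.norm(np.diff(B,axis=0),axis=1))
"
```

```text
[[452.2 233.3  30. ]
 [439.9 330.   30. ]
 [488.8 338.1  30. ]
 [501.4 238.8  30. ]] [470.59271708 285.05512856  30.        ] [ 97.47105137  49.55792436 100.12457779]
97.20000353769225
97.22687208824804
[[451.8 272.9  64. ]
 [449.4 293.3  64. ]
 [492.5 299.7  64. ]
 [495.1 278.4  64. ]] [472.19941037 286.06287106  64.        ] [20.56663544 43.628054   21.45085027]
```

The body measures 99x50 mm and the fin 44x21 mm, so this is the right capsule. Its centre is at about (472, 285) with y direction at 97°. I'll descend to TCP z 48 with the fin between the pads.

```bash
python3 -c "
from h import *
to([472,284.8,48],97)"
```

```text
t 2.05 at [470.6 282.8 199.8] yaw_y 96.76 F [-1.1  0.3 -0.4] w 88.0
delta mm [ -1.7   1.8 151.8] roll -0.0041
```

Call:
move_arm(deltas=[[0,-0.001,0.001,0.03,0],[0,-0.001,0.001,0.06,0],[0,-0.001,0.001,0.085,0],[0,-0.001,0.001,0.1,0],[0,-0.001,0.001,0.1,0]])

```text
t: 2.47
ee_pos: [469.2, 283.4, 96.7]
orientation: [0.188, -3.131, 0.004]
ft_force: [-0.8, -0.2, 0.1]
width: 87.5
```

```bash
python3 -c "
from h import *
im=get_image('wrist');cv2.imwrite('pics/w2.png',cv2.resize(im,None,fx=1.5,fy=1.5))
for i in range(4):
  to([472,284.8,48],97)
  get_image('wrist')
"
```

```text
t 2.52 at [470.2 283.8  98.4] yaw_y 96.85 F [0.4 0.3 0.6] w 87.8
delta mm [-2.1  0.9 50.4] roll -0.0027
t 2.57 at [471.3 284.1  99.7] yaw_y 96.83 F [-0.1 -0.1  1.5] w 87.4
delta mm [-0.8  0.6 51.7] roll -0.003
t 2.62 at [472.  284.3 100.5] yaw_y 96.81 F [ 0.4  0.4 -0.8] w 88.0
delta mm [ 0.   0.5 52.5] roll -0.0034
t 2.67 at [472.5 284.2 100.9] yaw_y 96.79 F [-0.4  0.1 -0.2] w 88.0
delta mm [ 0.5  0.6 52.9] roll -0.0037
```

View pics/w2.png

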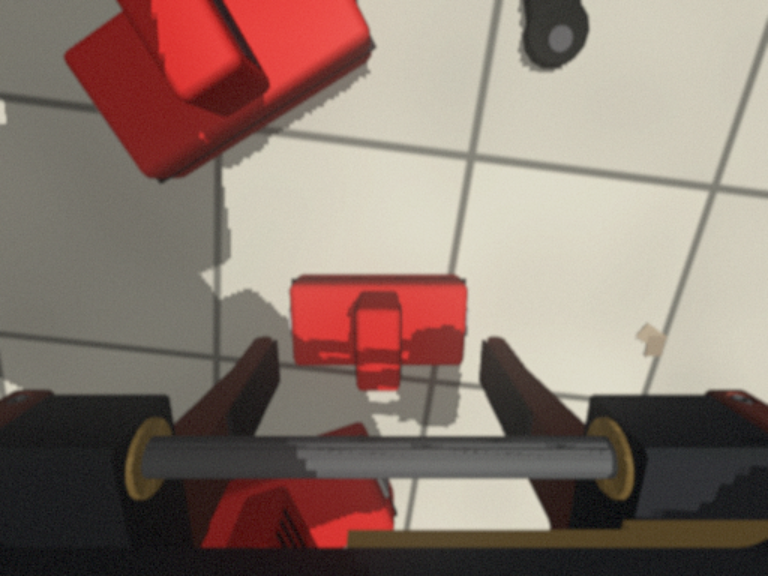

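The fin is centred between the fingers (378 against 379), so I'll go down and close.

Call:
move_arm(deltas=[[0,0,0.0005,0.015,0],[0,0,0.0005,0.03,0],[0,0,0.0005,0.045,0],[0,0,0.0005,0.053,0],[0,0,0.0005,0.053,0]])

```text
t: 3.13
ee_pos: [471.6, 283.4, 46.2]
orientation: [0.184, -3.135, 0.001]
ft_force: [0.2, -0.3, -0.2]
width: 87.6
```

Call:
move_arm(deltas=[[0,0,0,0,0],[0,0,0,0,0],[0,0,0,0,0],[0,0,0,0,0]])

```text
t: 3.47
ee_pos: [472.5, 283.8, 47.5]
orientation: [-0.184, 3.135, 0.001]
ft_force: [0.4, 1.5, 0.4]
width: 88.0
```

```bash
python3 -c "
from h import *
to([472,284.8,48],97)
im=get_image('wrist');cv2.imwrite('pics/w3.png',cv2.resize(im,None,fx=1.5,fy=1.5))
"
```

```text
t 3.47 at [472.5 283.8  47.5] yaw_y 96.71 F [0.4 1.5 0.4] w 88.0
delta mm [ 0.4  1.  -0.5] roll -0.005
```

View pics/w3.png

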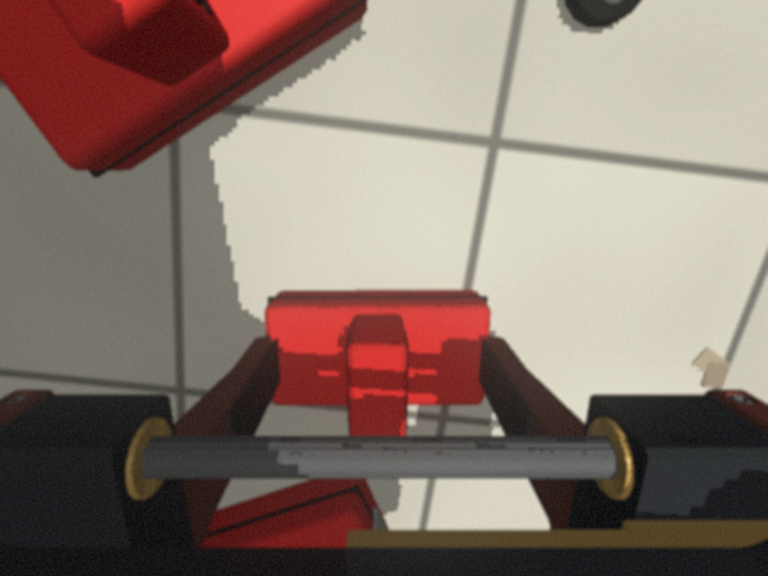

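Call:
move_arm(deltas=[[255,0,0,0,0],[255,0,0,0,0],[255,0,0,0,0],[255,0,0,0,0],[255,0,0,0,0]])

```text
t: 3.93
ee_pos: [472.0, 283.5, 46.6]
orientation: [0.184, -3.136, 0.0]
ft_force: [-0.6, -0.4, 0.2]
width: 58.1
```

Call:
move_arm(deltas=[[255,0,0,0,0],[255,0,0,0,0],[255,0,0,0,0],[255,0,0,0,0],[255,0,0,0,0]])

```text
t: 4.35
ee_pos: [472.0, 283.5, 46.7]
orientation: [0.184, -3.136, 0.0]
ft_force: [-0.9, -0.5, -0.4]
width: 24.7
```

Call:
move_arm(deltas=[[255,0,0,-0.03,0],[255,0,0,-0.06,0],[255,0,0,-0.09,0],[255,0,0,-0.12,0],[255,0,0,-0.15,0]])

```text
t: 4.77
ee_pos: [471.3, 283.2, 197.5]
orientation: [0.184, -3.135, 0.001]
ft_force: [0.7, -0.2, -2.9]
width: 21.7
```

Call:
move_arm(deltas=[[255,0,0,-0.03,0],[255,0,0,-0.06,0],[255,0,0,-0.09,0],[255,0,0,-0.1,0],[255,0,0,-0.1,0]])

```text
t: 5.18
ee_pos: [473.0, 284.2, 298.9]
orientation: [-0.184, 3.132, 0.003]
ft_force: [0.8, 0.3, -2.7]
width: 21.5
```

```bash
python3 -c "
from h import *
to([600,-3,295],92.9)
im=get_image('wrist');cv2.imwrite('pics/w4.png',cv2.resize(im,None,fx=1.5,fy=1.5))
"
```

```text
t 5.18 at [473.  284.2 298.9] yaw_y 96.72 F [ 0.8  0.3 -2.7] w 21.5
delta mm [ -92.5 -300.1    3.8] roll 0.0666
```

View pics/w4.png

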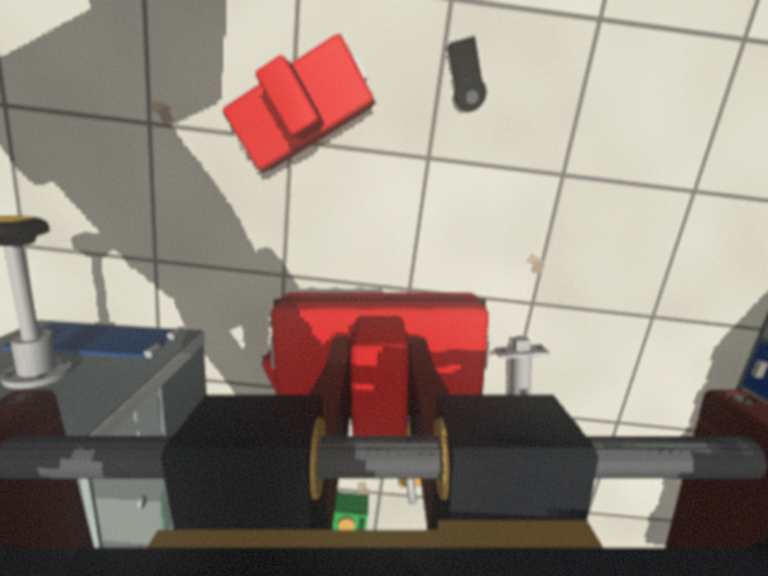

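Held: width is 21.5 mm and the capsule weighs about 2.7 N. Now over towards the box.

Call:
move_arm(deltas=[[255,-0.01,-0.035,0,0],[255,-0.02,-0.07,0,0],[255,-0.03,-0.105,0,0],[255,-0.04,-0.14,0,0],[255,-0.05,-0.175,0,0.02]])

```text
t: 5.65
ee_pos: [541.0, 113.8, 293.4]
orientation: [0.153, -3.133, 0.001]
ft_force: [0.7, 0.0, -2.1]
width: 21.9
```

Call:
move_arm(deltas=[[255,-0.01,-0.03,0,0.02],[255,-0.02,-0.06,0,0.047],[255,-0.03,-0.09,0,0.047],[255,-0.042,-0.12,0,0.047],[255,-0.042,-0.125,0,0.047]])

```text
t: 6.07
ee_pos: [596.8, -8.8, 293.3]
orientation: [0.074, -3.137, 0.002]
ft_force: [0.1, -0.6, -3.2]
width: 21.4
```

Call:
move_arm(deltas=[[255,0,0,0,0],[255,0,0,0,0],[255,0,0,0,0]])

```text
t: 6.32
ee_pos: [594.9, -3.7, 295.1]
orientation: [0.08, -3.138, -0.001]
ft_force: [-0.7, -0.5, -3.2]
width: 21.9
```

```bash
python3 -c "
from h import *
to([662,-3,295],92.9)
for c in ['wrist','scene','top']:
  im=get_image(c);cv2.imwrite(f'pics/{c}5.png',cv2.resize(im,None,fx=1.5,fy=1.5))
  for r in place_of(c,'mouth')+place_of(c,'dropbox')+place_of(c,'plunger_face'):print(c,np.round(r['location'],1),round(r['conf'],2))
to([662,-3,295],92.9)
"
```

```text
t 6.32 at [594.9  -3.7 295.1] yaw_y 92.92 F [-0.7 -0.5 -3.2] w 21.9
delta mm [-67.   -2.7  -0.1] roll 0.0003
wrist [464.7 -11.2 121.5] 0.96
scene [6.586e+02 5.000e-01 2.040e+02] 0.72
scene [ 6.635e+02 -4.000e+00  5.000e-01] 0.61
scene [460.4 -11.5 121.8] 0.46
t 6.92 at [596.1  -4.7 296.8] yaw_y 92.88 F [ 0.2  0.  -3.6] w 22.0
delta mm [-65.9  -1.6   1.8] roll -0.0004
```

View pics/wrist5.png

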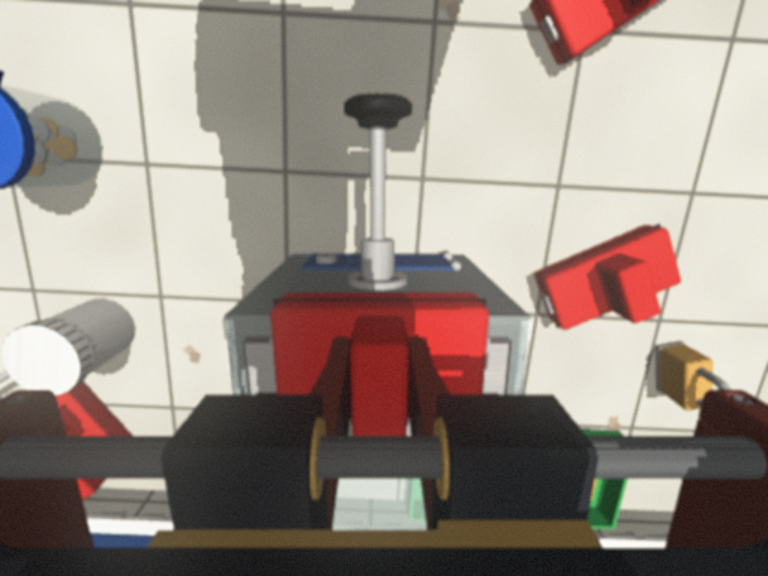

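View pics/scene5.png

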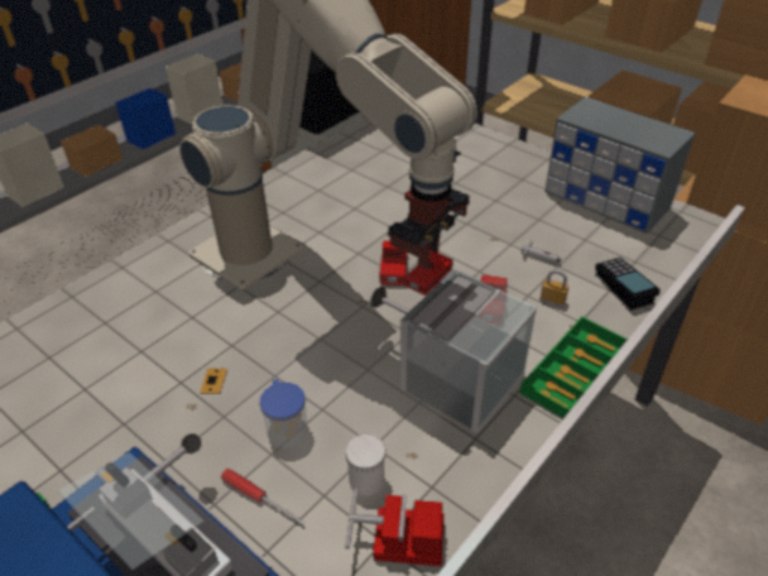

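```bash
python3 -c "
from h import *
A=wback(np.array([(226,317),(529,315)])/1.5,205);print(A.round(1),np.linalg.norm(A[1]-A[0]));d=A[0]-A[1];print(np.degrees(np.arctan2(*(-d[1::-1]))))
m=A.mean(0);
for w in (2,2.9): print('mouth est',m+61*np.array([np.cos(np.radians(w)),np.sin(np.radians(w)),0]))
"
```

```text
[[ 609.7 -100.4  205. ]
 [ 598.9   88.7  205. ]] 189.39208314347957
93.25503466833672
mouth est [665.26832817  -3.72100236 205.        ]
mouth est [665.22736851  -2.76370232 205.        ]
```

The sizes check out: the box front is 189 mm wide against 190, with yaw about 3°. The mouth is at about (662.5, -3).

Call:
move_arm(deltas=[[255,-0.02,-0.0005,0,0],[255,-0.04,-0.001,0,0],[255,-0.06,-0.0015,0,0],[255,-0.066,-0.0015,0.01,0],[255,-0.066,-0.0015,0.02,0]])

```text
t: 7.33
ee_pos: [663.3, -2.9, 276.1]
orientation: [-0.079, 3.139, -0.0]
ft_force: [0.1, -0.5, -3.7]
width: 21.6
```

Call:
move_arm(deltas=[[255,0,0,0.01,0],[255,0,0,0.015,0],[255,0,0,0.015,0],[255,0,0,0.015,0],[255,0,0,0.015,0]])

```text
t: 7.75
ee_pos: [661.9, -2.9, 262.1]
orientation: [-0.079, 3.14, -0.0]
ft_force: [-0.3, -0.3, -3.3]
width: 22.1
```

```bash
python3 -c "
from h import *
to([662.5,-3,146.5],92.9)
for c in ['top','scene']:
  im=get_image(c);cv2.imwrite(f'pics/{c}6.png',cv2.resize(im[60:230,200:360] if c=='top' else im[150:300,220:380],None,fx=3.5,fy=3.5))
"
```

```text
t 7.75 at [661.9  -2.9 262.1] yaw_y 92.88 F [-0.3 -0.3 -3.3] w 22.1
delta mm [-5.000e-01 -1.000e-01  1.156e+02] roll -0.0004
```

View pics/scene6.png

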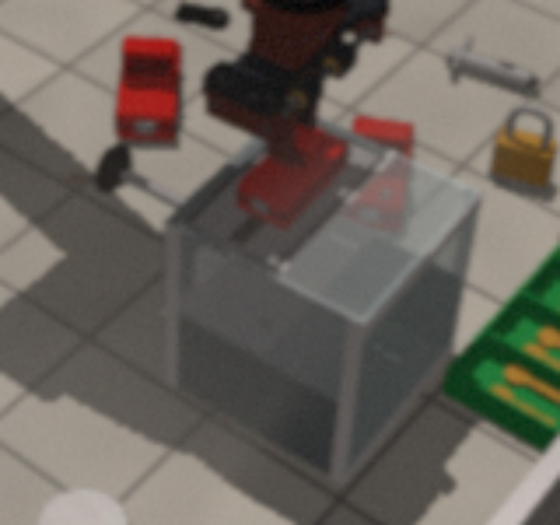

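View pics/top6.png

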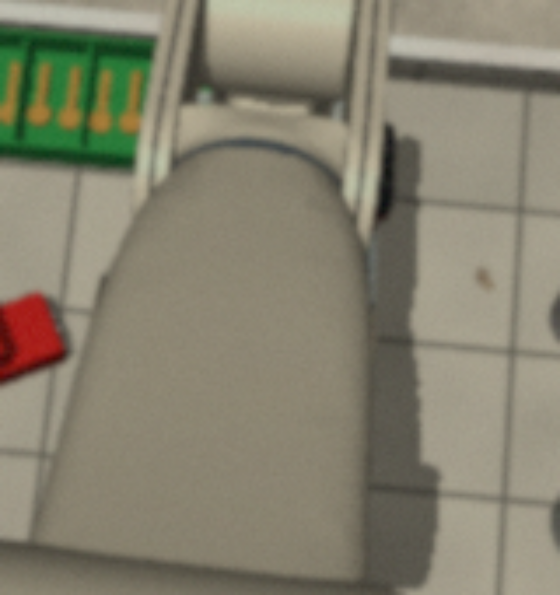

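In the scene crop the capsule (290,175) sits centred just above the flaps, clear of the mouth's edges. Pushing through.

Call:
move_arm(deltas=[[255,0,0,0.01,0],[255,0,0,0.02,0],[255,0,0,0.03,0],[255,0,0,0.04,0],[255,0,0,0.05,0]])

```text
t: 8.27
ee_pos: [661.6, -2.9, 210.0]
orientation: [0.079, -3.14, -0.0]
ft_force: [-0.4, 0.3, -2.0]
width: 21.8
```

Call:
move_arm(deltas=[[255,0,0,0.01,0],[255,0,0,0.02,0],[255,0,0,0.03,0],[255,0,0,0.04,0],[255,0,0,0.05,0]])

```text
t: 8.68
ee_pos: [662.0, -2.9, 160.5]
orientation: [0.079, -3.14, -0.0]
ft_force: [0.1, 0.4, -2.1]
width: 22.0
```

Call:
move_arm(deltas=[[255,0,0,0.003,0],[255,0,0,0.006,0],[255,0,0,0.009,0],[255,0,0,0.009,0],[255,0,0,0.009,0]])

```text
t: 9.1
ee_pos: [662.4, -2.8, 153.3]
orientation: [-0.079, 3.14, 0.0]
ft_force: [-1.6, 1.4, 0.1]
width: 21.9
```

```bash
python3 -c "
from h import *
to([662.5,-3,146.5],92.9)
for c in ['scene']:
  im=get_image(c);cv2.imwrite(f'pics/{c}7.png',cv2.resize(im[150:300,220:380],None,fx=3.5,fy=3.5))
"
```

```text
t 9.1 at [662.4  -2.8 153.3] yaw_y 92.88 F [-1.6  1.4  0.1] w 21.9
delta mm [-0.1 -0.2  6.8] roll -0.0003
```

View pics/scene7.png

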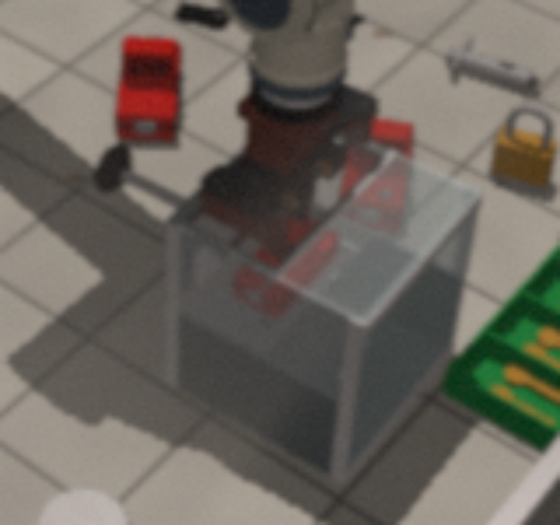

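Call:
move_arm(deltas=[[255,0,0,0.002,0],[255,0,0,0.004,0],[255,0,0,0.004,0],[255,0,0,0.004,0]])

```text
t: 9.48
ee_pos: [662.8, -2.8, 153.1]
orientation: [-0.079, 3.138, 0.0]
ft_force: [-11.6, 0.6, 26.0]
width: 22.0
```

Call:
move_arm(deltas=[[255,0,0,0.001,0],[255,0,0,0.002,0],[255,0,0,0.002,0],[255,0,0,0.002,0]])

```text
t: 9.82
ee_pos: [663.4, -2.8, 152.8]
orientation: [-0.079, 3.136, 0.0]
ft_force: [-15.0, 0.8, 36.5]
width: 21.8
```

Contact came at TCP z≈153, about 6 mm higher than expected, at 36 N. I'll back off slightly and look.

Call:
move_arm(deltas=[[255,0,0,-0.003,0],[255,0,0,-0.005,0],[255,0,0,-0.005,0]])

```text
t: 10.07
ee_pos: [662.8, -2.9, 152.9]
orientation: [-0.079, 3.139, -0.0]
ft_force: [-3.2, -0.3, 9.2]
width: 22.2
```

```bash
python3 -c "
from h import *
to([662.5,-3,146.5],92.9);print(get_obs()['moment'])
im=get_image('scene');cv2.imwrite(f'pics/scene8.png',cv2.resize(im[185:265,260:360],None,fx=7.5,fy=7.5,interpolation=cv2.INTER_CUBIC))
im=get_image('wrist');cv2.imwrite(f'pics/wrist8.png',cv2.resize(im,None,fx=1.5,fy=1.5))
for n in ['capsule','capsule_mid']:
 for r in place_of('scene',n):print(r)
"
```

```text
t 10.07 at [662.8  -2.9 152.9] yaw_y 92.88 F [-3.2 -0.3  9.2] w 22.2
delta mm [ 0.3 -0.1  6.4] roll -0.0004
[0.1718944  0.34928321 0.01525908]
{'location': [344.5, 193.3, 1.2], 'conf': 0.96}
{'location': [612.2, 241.8, 4.9], 'conf': 0.46}
{'location': [666.2, 1.4, 98.0], 'conf': 0.45}
{'location': [346.3, 187.4, 29.9], 'conf': 0.73}
{'location': [665.8, -5.5, 123.9], 'conf': 0.63}
{'location': [657.9, 1.2, 201.4], 'conf': 0.52}
```

View pics/scene8.png

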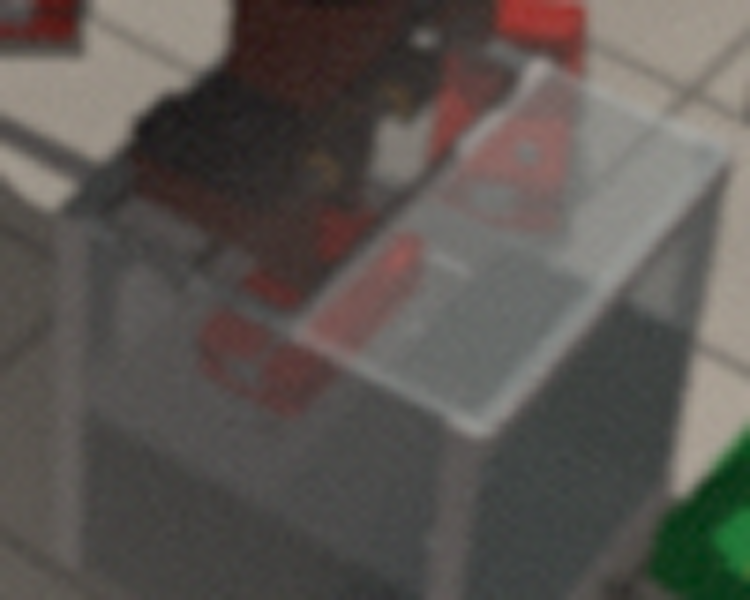

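View pics/wrist8.png

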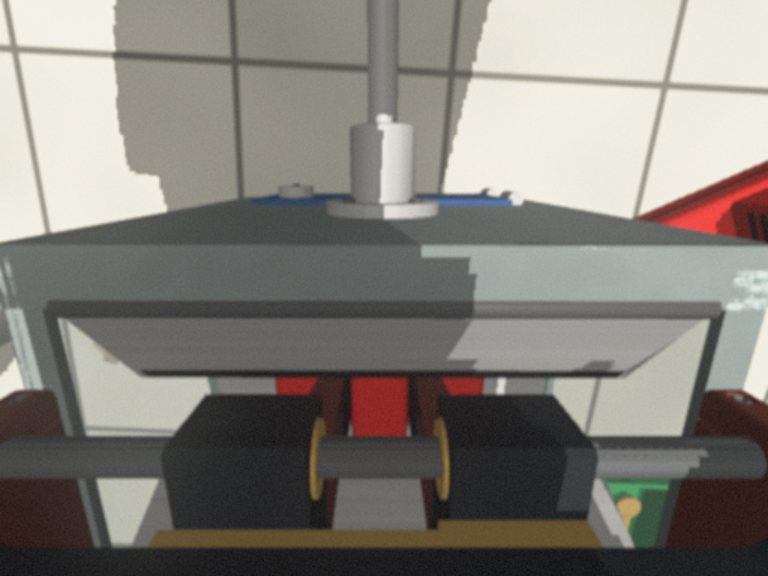

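The network puts capsule_mid at z≈124 and the underside at 98, so it is on the ledge, at most slightly tipped and well below the 145 mm limit. Releasing.

Call:
move_arm(deltas=[[130,0,0,0,0],[130,0,0,0,0],[130,0,0,0,0],[130,0,0,0,0],[130,0,0,0,0]])

```text
t: 10.68
ee_pos: [661.8, -2.9, 151.2]
orientation: [0.079, -3.14, 0.0]
ft_force: [0.7, -0.2, -0.7]
width: 42.8
```

```bash
python3 -c "
from h import *
to([662.5,-3,300],92.9);print(get_obs()['moment'])
im=get_image('wrist');cv2.imwrite(f'pics/wrist9.png',cv2.resize(im,None,fx=1.5,fy=1.5))
im=get_image('scene');cv2.imwrite(f'pics/scene9.png',cv2.resize(im[185:265,260:360],None,fx=7.5,fy=7.5,interpolation=cv2.INTER_CUBIC))
"
```

```text
t 10.68 at [661.8  -2.9 151.2] yaw_y 92.88 F [ 0.7 -0.2 -0.7] w 42.8
delta mm [-5.000e-01 -1.000e-01 -1.488e+02] roll -0.0004
[-0.0046181  -0.07808694 -0.01833119]
```

View pics/wrist9.png

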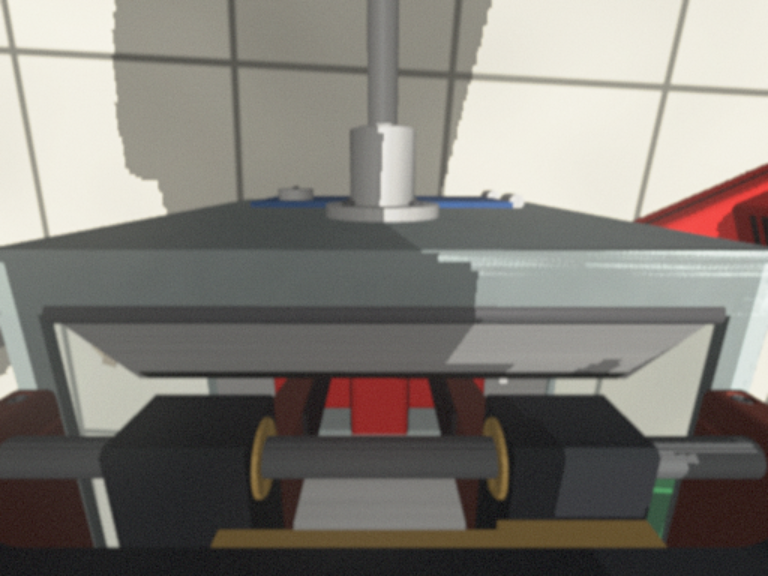

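View pics/scene9.png

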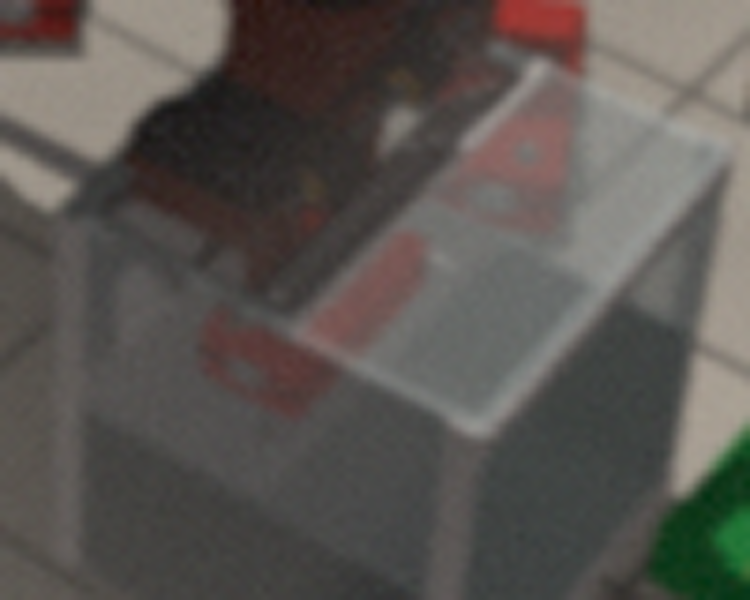

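The capsule is lying level on the ledge and the fingers are free of it. Withdrawing straight up.

Call:
move_arm(deltas=[[130,0,0,-0.01,0],[130,0,0,-0.022,0],[130,0,0,-0.034,0],[130,0,0,-0.046,0],[130,0,0,-0.058,0]])

```text
t: 11.2
ee_pos: [662.8, -2.9, 212.2]
orientation: [-0.079, 3.138, -0.0]
ft_force: [0.6, -0.2, 1.5]
width: 43.1
```

Call:
move_arm(deltas=[[130,0,0,-0.015,0],[130,0,0,-0.04,0],[130,0,0,-0.07,0],[130,0,0,-0.1,0],[130,0,0,-0.13,0]])

```text
t: 11.62
ee_pos: [662.0, -2.9, 342.8]
orientation: [-0.079, 3.139, -0.0]
ft_force: [1.2, -1.0, -1.2]
width: 43.1
```

Call:
move_arm(deltas=[[255,0.04,0,0,0],[255,0.08,0,0,0],[255,0.12,0,0,0],[255,0.16,0,0,0],[255,0.2,0,0,0]])

```text
t: 12.03
ee_pos: [460.5, -13.0, 340.9]
orientation: [-0.079, 3.139, -0.0]
ft_force: [-0.8, 0.1, 0.9]
width: 13.3
```

```bash
python3 -c "
from h import *
to([440,-13,300],92.9)
im=get_image('wrist');cv2.imwrite(f'pics/wrist10.png',cv2.resize(im,None,fx=1.5,fy=1.5))
im=get_image('scene');cv2.imwrite(f'pics/scene10.png',cv2.resize(im[165:285,250:370],None,fx=5,fy=5,interpolation=cv2.INTER_CUBIC))
for n in ['capsule_mid','plunger_face']:
 for r in place_of('scene',n):print(n,np.round(r['location'],1),r['conf'])
"
```

```text
t 12.03 at [460.5 -13.  340.9] yaw_y 92.89 F [-0.8  0.1  0.9] w 13.3
delta mm [20.6  1.  40.9] roll -0.0003
capsule_mid [347.6 187.6  30.2] 0.68
capsule_mid [612.3 234.5  25.9] 0.41
plunger_face [462.4 -12.1 120.1] 0.43
```

View pics/wrist10.png

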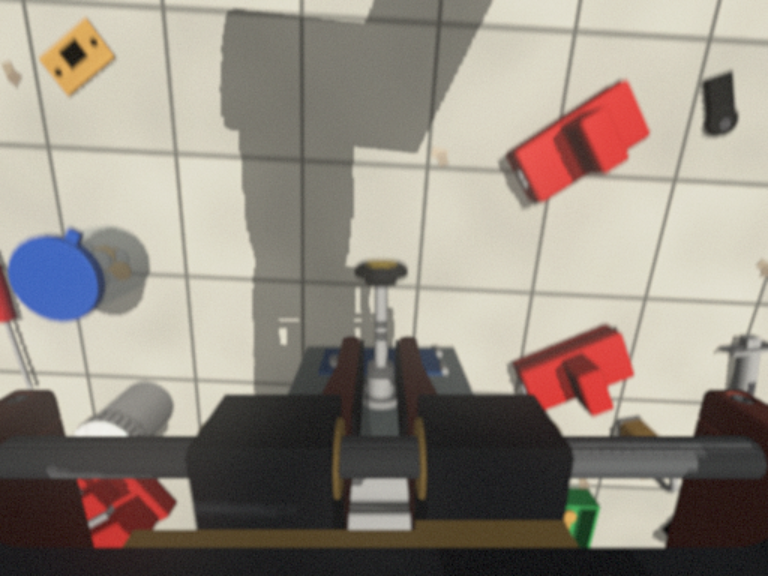

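View pics/scene10.png

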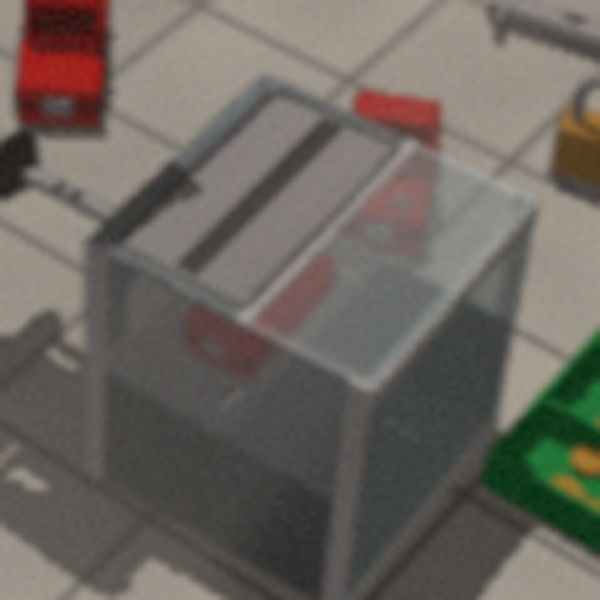

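Both flaps are shut and the capsule is visible on the ledge. I'll finish closing the fingers, go in front of the knob (face at about (465,-13,122)) and descend.

Call:
move_arm(deltas=[[255,0.035,0,0,0],[255,0.04,0.0005,0.03,0],[255,0.04,0.0005,0.07,0],[255,0.04,0.0005,0.11,0],[255,0.04,0.0005,0.15,0]])

```text
t: 12.65
ee_pos: [424.9, -14.5, 189.4]
orientation: [-0.079, 3.136, -0.001]
ft_force: [1.2, -0.0, -0.5]
width: 0.6
```

Call:
move_arm(deltas=[[255,0,0,0.03,0],[255,0,0,0.06,0],[255,0,0,0.072,0],[255,0,0,0.072,0],[255,0,0,0.072,0]])

```text
t: 13.07
ee_pos: [423.8, -14.5, 117.4]
orientation: [0.079, -3.14, -0.0]
ft_force: [0.5, -0.5, -0.5]
width: 0.4
```

```bash
python3 -c "
from h import *
to([450,-13.8,118],92.9)
im=get_image('wrist');cv2.imwrite(f'pics/wrist11.png',cv2.resize(im,None,fx=1.5,fy=1.5))
im=get_image('scene');cv2.imwrite(f'pics/scene11.png',cv2.resize(im[125:285,200:370],None,fx=4,fy=4,interpolation=cv2.INTER_CUBIC))
"
```

```text
t 13.07 at [423.8 -14.5 117.4] yaw_y 92.88 F [ 0.5 -0.5 -0.5] w 0.4
delta mm [-26.2  -0.6  -0.6] roll -0.0003
```

View pics/wrist11.png

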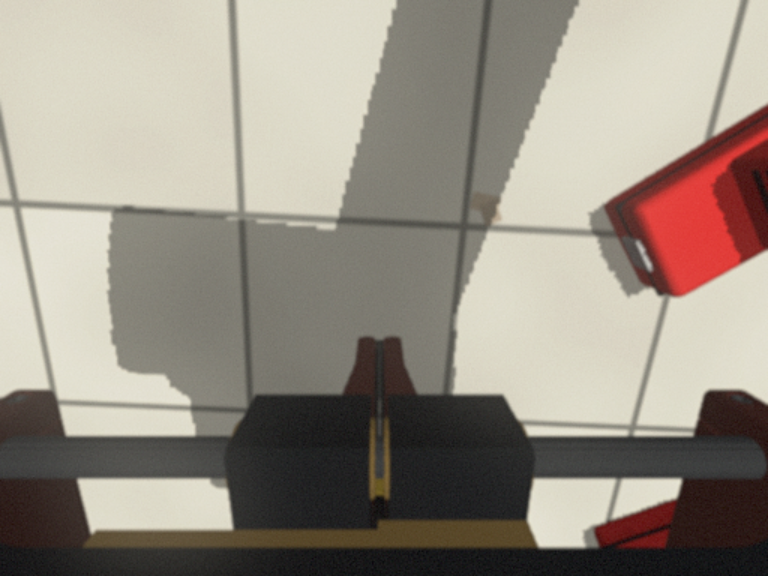

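View pics/scene11.png

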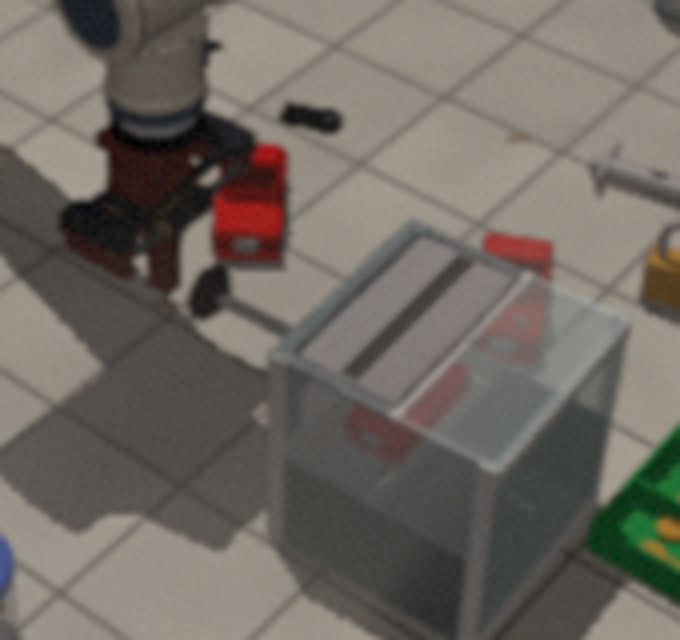

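The closed fingers stand in line with the knob. Now pressing along the box's +x.

Call:
move_arm(deltas=[[255,-0.01,0,0,0],[255,-0.02,0,0,0],[255,-0.03,0,0,0],[255,-0.04,0,0,0],[255,-0.05,0,0,0]])

```text
t: 13.58
ee_pos: [473.0, -11.9, 118.0]
orientation: [0.079, -3.14, 0.0]
ft_force: [-3.5, -0.5, 3.2]
width: 0.3
```

Call:
move_arm(deltas=[[255,-0.01,0,0,0],[255,-0.02,0,0,0],[255,-0.03,0,0,0],[255,-0.04,0,0,0],[255,-0.05,0,0,0]])

```text
t: 14.0
ee_pos: [521.1, -9.5, 117.4]
orientation: [0.079, -3.136, -0.0]
ft_force: [-10.4, -2.1, 7.5]
width: 0.4
```

```bash
python3 -c "
from h import *
to([535,-9.5,118],92.9)
im=get_image('scene');cv2.imwrite(f'pics/scene12.png',cv2.resize(im[125:285,200:370],None,fx=4,fy=4,interpolation=cv2.INTER_CUBIC))
"
```

```text
t 14.0 at [521.1  -9.5 117.4] yaw_y 92.88 F [-10.4  -2.1   7.5] w 0.4
delta mm [-13.8  -0.7  -0.7] roll -0.0003
```

View pics/scene12.png

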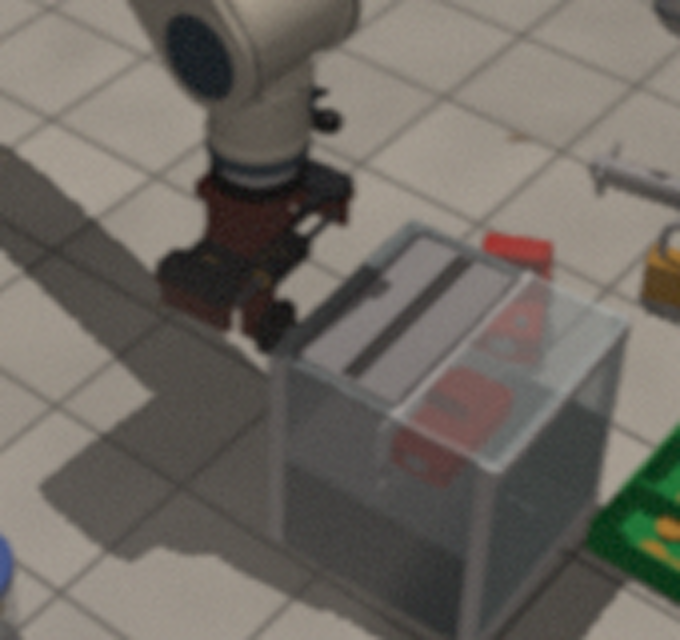

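Call:
move_arm(deltas=[[255,-0.005,0,0,0],[255,-0.01,0,0,0],[255,-0.014,0,0,0],[255,-0.014,0,0,0]])

```text
t: 14.38
ee_pos: [532.6, -8.8, 116.8]
orientation: [0.079, -3.131, -0.0]
ft_force: [-16.3, -1.0, 11.6]
width: 0.6
```

Call:
move_arm(deltas=[[255,-0.003,0,0,0],[255,-0.006,0,0,0],[255,-0.006,0,0,0],[255,-0.006,0,0,0]])

```text
t: 14.72
ee_pos: [532.6, -8.6, 116.1]
orientation: [0.079, -3.119, -0.001]
ft_force: [-33.6, -3.7, 22.9]
width: 0.6
```

```bash
python3 -c "
from h import *
to([540,-9.5,118],92.9)
im=get_image('scene');cv2.imwrite(f'pics/scene13.png',cv2.resize(im[125:285,200:370],None,fx=4,fy=4,interpolation=cv2.INTER_CUBIC))
"
```

```text
t 14.72 at [532.6  -8.6 116.1] yaw_y 92.9 F [-33.6  -3.7  22.9] w 0.6
delta mm [-7.3 -1.2 -2.1] roll -0.0001
```

View pics/scene13.png

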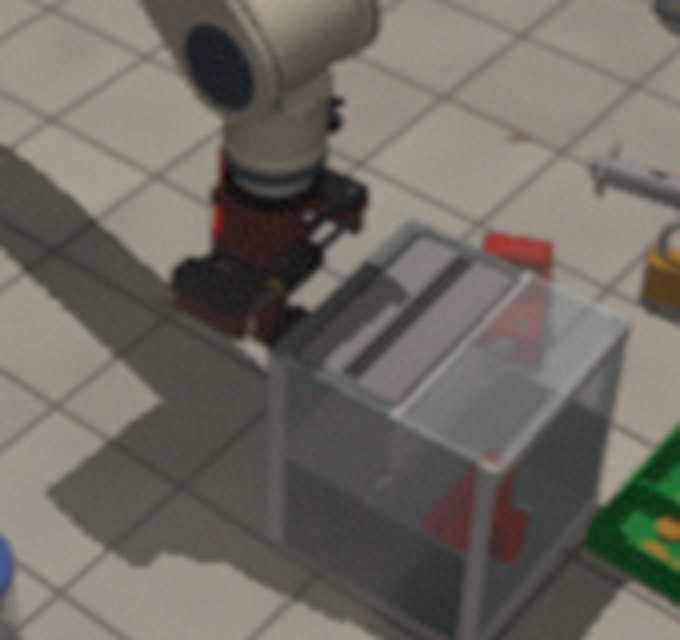

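The stop is reached: force rose to 34 N with no further travel at 532.6, and about 533 was expected. The capsule now shows in the vault (490,510). Backing off.

Call:
move_arm(deltas=[[255,0.01,0,0,0],[255,0.03,0,0,0],[255,0.05,0,0,0],[255,0.07,0,0,0],[255,0.09,0,0,0]])

```text
t: 15.18
ee_pos: [451.6, -12.9, 117.2]
orientation: [0.079, -3.14, -0.0]
ft_force: [0.1, -0.4, -0.7]
width: 0.3
```

Call:
move_arm(deltas=[[255,0.02,0,0,0],[255,0.045,0,0,0],[255,0.045,0,-0.04,0],[255,0.045,0,-0.08,0],[255,0.045,0,-0.12,0]])

```text
t: 15.6
ee_pos: [407.6, -15.2, 239.2]
orientation: [0.079, -3.14, -0.0]
ft_force: [1.6, -0.7, -0.4]
width: 0.2
```

Call:
move_arm(deltas=[[255,0,0,-0.03,0],[255,0,0,-0.04,0],[255,0,0,-0.04,0],[255,0,0,-0.04,0],[255,0,0,-0.04,0]])

```text
t: 16.02
ee_pos: [407.1, -15.1, 276.6]
orientation: [0.079, -3.139, -0.0]
ft_force: [0.2, 0.3, 0.2]
width: 1.0
```

```bash
python3 -c "
from h import *
to([540,-9.5,118],92.9)
im=get_image('scene');cv2.imwrite(f'pics/scene14.png',cv2.resize(im,None,fx=1.5,fy=1.5)); cv2.imwrite(f'pics/scene14c.png',cv2.resize(im[165:285,220:370],None,fx=5,fy=5,interpolation=cv2.INTER_CUBIC))
for n in ['capsule','capsule_mid','plunger_face']:
 for r in place_of('scene',n):print(n,np.round(r['location'],1),r['conf'])
im=get_image('wrist');cv2.imwrite(f'pics/wrist14.png',im)
for r in place_of('wrist','plunger_face'):print('w',np.round(r['location'],1),r['conf'])
"
```

```text
t 16.02 at [407.1 -15.1 276.6] yaw_y 92.88 F [0.2 0.3 0.2] w 1.0
delta mm [-133.2   -1.1  158.5] roll -0.0004
capsule [345.2 193.9  -0.4] 0.89
capsule_mid [607.  235.4  32.2] 0.71
capsule_mid [350.9 190.3  26.8] 0.69
capsule_mid [718.1 345.8   1.2] 0.32
plunger_face [463.6 -10.7 119. ] 0.53
```

View pics/scene14.png

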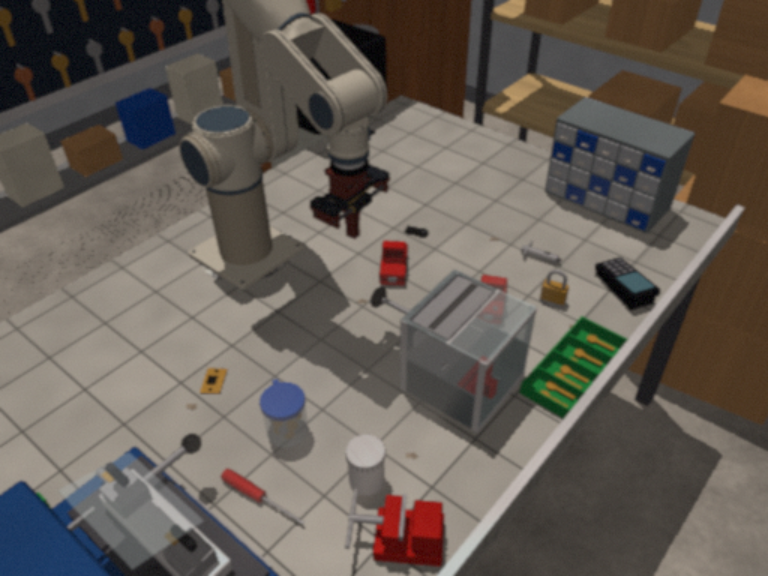

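View pics/scene14c.png

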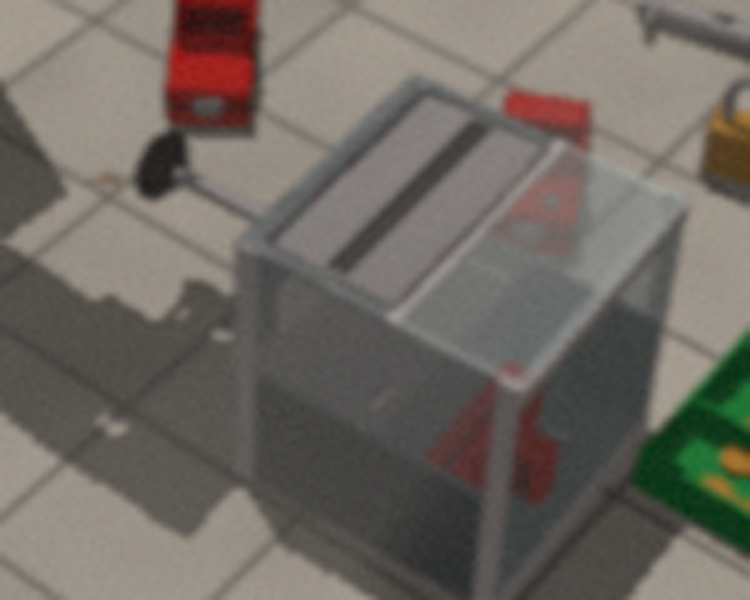

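Plunger out, flaps shut, bystanders in place. The capsule seems tilted, so I'll check its height in the vault.

```bash
python3 -c "
from h import *
c,s=np.cos(np.radians(2.9)),np.sin(np.radians(2.9))
B=lambda x,y,z:[662.5+c*x-s*y,-3+s*x+c*y,z]
f=lambda *a:((proj('scene',B(*a))[0]-[220,165])*5).round()
for x in (60,85,105):
  for z in (20,40,60,80,100): print(x,z,f(x,0,z), end=' ')
  print()
print('back-right bottom/top corner',f(134,-95,0),f(134,-95,205),f(134,95,0),f(134,95,205),'ledge edge',f(40,-90,100),f(40,90,100))
im=get_image('top');cv2.imwrite('pics/top15.png',cv2.resize(im[70:220,205:345],None,fx=4,fy=4,interpolation=cv2.INTER_CUBIC))
im=get_image('scene');cv2.imwrite('pics/scene15.png',cv2.resize(im[225:285,290:345],None,fx=10,fy=10,interpolation=cv2.INTER_CUBIC))
"
```

```text
60 20 [470. 446.] 60 40 [472. 425.] 60 60 [475. 404.] 60 80 [477. 382.] 60 100 [480. 360.] 
85 20 [504. 464.] 85 40 [506. 443.] 85 60 [509. 422.] 85 80 [512. 401.] 85 100 [515. 379.] 
105 20 [531. 479.] 105 40 [534. 458.] 105 60 [537. 437.] 105 80 [540. 415.] 105 100 [543. 393.] 
back-right bottom/top corner [488. 620.] [517. 393.] [642. 429.] [684. 201.] ledge edge [371. 435.] [528. 264.]
```

View pics/top15.png

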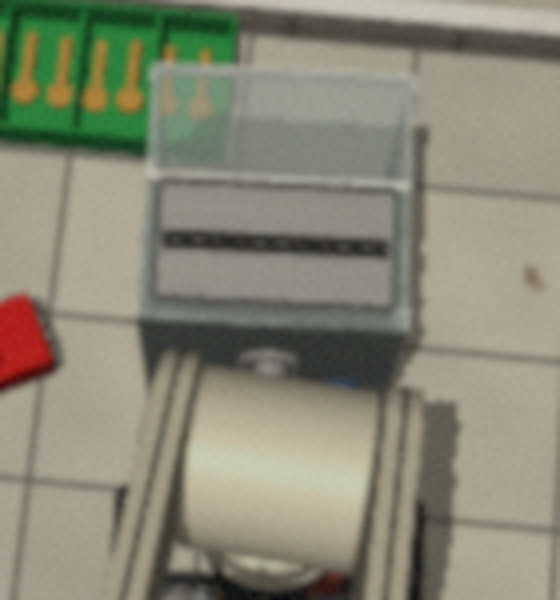

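View pics/scene15.png

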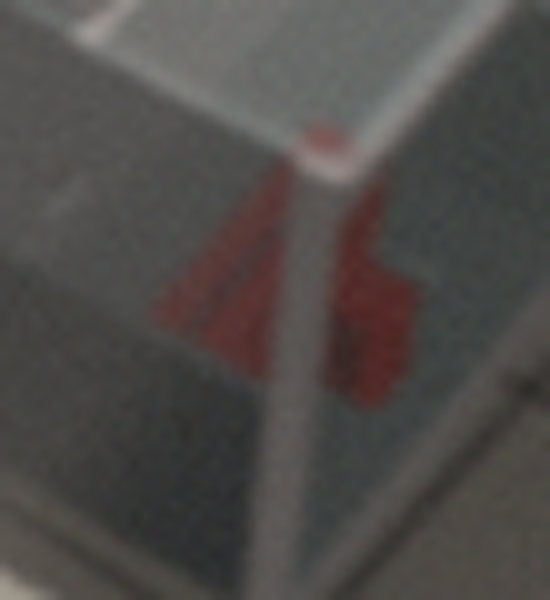

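```bash
cat > fit.py <<'E'
from h import *
from scipy.optimize import differential_evolution
c,s=np.cos(np.radians(2.9)),np.sin(np.radians(2.9))
W=lambda P:np.c_[662.5+c*P[:,0]-s*P[:,1],-3+s*P[:,0]+c*P[:,1],P[:,2]]
im=get_image("scene").astype(int)
b,g,r=im[...,0],im[...,1],im[...,2]
m=(r-np.maximum(b,g)>18);m[:, :295]=0;m[:,340:]=0;m[:236]=0;m[280:]=0
S=6;big=lambda a:cv2.resize(a[230:285,295:345].astype(np.uint8),None,fx=S,fy=S,interpolation=cv2.INTER_LINEAR)
M=big(m);print(m.sum())
pj=lambda P:((proj("scene",W(np.array(P,float)))-[295,230])*S).astype(np.int32)
post=np.zeros_like(M)
cv2.fillPoly(post,[pj([(126,-95,0),(126,-95,205),(134,-95,205),(134,-86,205),(134,-86,0),(134,-95,0)])],1)
def box(x,y,z):return np.array([(i,j,k) for i in x for j in y for k in z],float)
def ren(x,y,z,p,yw,zo):
    Rm=R.from_euler("ZY",[yw,p]).as_matrix();o=np.zeros_like(M)
    for B in (box((-25,25),(-50,50),(-22,8)),box((-22,22),(-11,11),(8,42))):
        cv2.fillConvexPoly(o,cv2.convexHull(pj(B@Rm.T+[x,y,z])),1)
    occ=np.zeros_like(M);cv2.fillPoly(occ,[pj([(-61,-95,0),(-61,-95,zo),(134,-95,zo),(134,-95,0)])],1)
    cv2.fillPoly(occ,[pj([(134,-95,0),(134,-95,zo),(134,95,zo),(134,95,0)])],1)
    return o*(1-occ)
free=post==0
def cost(q):
    o=ren(*q)
    return 1-((o&M)[free].sum()/max(1,(o|M)[free].sum()))
for lo,hi in((-3.2,-2),(-2,-1),(-1,0),(0,1),(1,2),(2,3.2)):
    q=differential_evolution(cost,[(50,105),(-30,30),(20,120),(lo,hi),(-.3,.3),(0,110)],seed=1,maxiter=60,popsize=10)
    print(lo,hi,"iou",round(1-q.fun,3),q.x.round(2))
E
python3 fit.py
```

```text
278Traceback (most recent call last):
  File "fit.py", line 26, in <module>
    q=differential_evolution(cost,[(50,105),(-30,30),(20,120),(lo,hi),(-.3,.3),(0,110)],seed=1,maxiter=60,popsize=10)
    return fun(*args, **kwargs)
    ret = solver.solve()
    next(self)
    ~~~~^^^^^^
    energy = self.func(parameters)
    return self.f(x, *self.args)
           ~~~~~~^^^^^^^^^^^^^^^
  File "fit.py", line 23, in cost
    o=ren(*q)
  File "fit.py", line 17, in ren
    cv2.fillConvexPoly(o,cv2.convexHull(pj(B@Rm.T+[x,y,z])),1)
                                        ~~^^^^^^^^^^^^^^^^
  File "fit.py", line 10, in <lambda>
    pj=lambda P:((proj("scene",W(np.array(P,float)))-[295,230])*S).astype(np.int32)
                  ~~~~^^^^^^^^^^^^^^^^^^^^^^^^^^^^^^
  File "h.py", line 11, in proj
    k=calibration(c);K=k["intrinsics"];T=k["world_to_cam"]
ValueError: time passes only in moves, steps and waits
```

Cache the calibration.

```bash
sed -i '1a _c=calibration("scene")\ndef proj(n,p):\n    q=(np.atleast_2d(p)@_c["world_to_cam"][:3,:3].T+_c["world_to_cam"][:3,3])@_c["intrinsics"].T\n    return q[:,:2]/q[:,2:]' fit.py; python3 fit.py
```

```text
279
-3.2 -2 iou 0.582 [ 7.1200e+01 -2.1790e+01  2.4170e+01 -2.5800e+00 -2.0000e-02  1.0977e+02]
-2 -1 iou 0.54 [89.21 -5.02 22.31 -1.14  0.24 85.68]
-1 0 iou 0.54 [88.86 -6.66 22.28 -0.98  0.28 85.1 ]
0 1 iou 0.594 [ 8.719e+01 -2.705e+01  4.390e+01  9.600e-01 -4.000e-02  1.099e+02]
1 2 iou 0.593 [ 8.1490e+01 -1.6010e+01  2.8900e+01  1.0700e+00 -1.0000e-02  1.0975e+02]
2 3.2 iou 0.545 [6.968e+01 1.717e+01 2.132e+01 2.090e+00 3.000e-02 6.631e+01]
```

```bash
python3 - <<'E'
s=open('fit.py').read()
s=s.replace("yw,zo):","yw,zo,zb):").replace("[pj([(134,-95,0),(134,-95,zo),(134,95,zo),(134,95,0)])]","[pj([(134,-95,0),(134,-95,zb),(134,95,zb),(134,95,0)])]")
i=s.index("for lo,hi")
s=s[:i]+'''
cv2.imwrite("pics/mask.png",M*150+post*80)
for zl,zh in((15,50),(50,85),(85,125)):
  for lo,hi in((-3.2,-1.5),(-1.5,0),(0,1.5),(1.5,3.2)):
    q=differential_evolution(cost,[(45,115),(-40,40),(zl,zh),(lo,hi),(-.5,.5),(0,110),(0,110)],seed=1,maxiter=60,popsize=10)
    print(zl,zh,lo,hi,"iou",round(1-q.fun,3),q.x.round(2))
'''
open('fit.py','w').write(s)
E
python3 fit.py
```

```text
275
15 50 -3.2 -1.5 iou 0.611 [ 82.85 -39.34  40.1   -3.13  -0.15 109.86  49.6 ]
15 50 -1.5 0 iou 0.647 [ 75.92 -13.1   19.63  -0.    -0.48 109.71  63.4 ]
15 50 0 1.5 iou 0.698 [ 8.3220e+01 -1.8680e+01  3.4860e+01  9.1000e-01 -1.0000e-02  1.0993e+02
  6.2480e+01]
15 50 1.5 3.2 iou 0.692 [7.1140e+01 7.9700e+00 1.6990e+01 1.6200e+00 3.0000e-02 1.0974e+02
 5.9650e+01]
50 85 -3.2 -1.5 iou 0.602 [ 8.303e+01 -3.986e+01  5.095e+01 -2.390e+00 -2.000e-02  1.098e+02
  3.030e+01]
50 85 -1.5 0 iou 0.638 [ 8.7050e+01 -3.7800e+01  5.0840e+01 -1.0000e-02 -4.5000e-01  1.0968e+02
  6.3740e+01]
50 85 0 1.5 iou 0.698 [ 9.0140e+01 -3.3520e+01  5.2180e+01  8.7000e-01  1.0000e-02  1.0979e+02
  6.0030e+01]
50 85 1.5 3.2 iou 0.675 [ 8.6740e+01 -2.3820e+01  5.3520e+01  1.5500e+00  5.0000e-02  1.0979e+02
  6.6460e+01]
85 125 -3.2 -1.5 iou 0.522 [108.78 -39.68  86.17  -1.5    0.5   32.38  65.37]
85 125 -1.5 0 iou 0.526 [107.74 -39.35  85.76  -1.47   0.49 108.23  68.36]
85 125 0 1.5 iou 0.593 [ 1.0104e+02 -3.9900e+01  8.5030e+01  1.4900e+00  4.0000e-02  1.0986e+02
  6.6340e+01]
85 125 1.5 3.2 iou 0.631 [ 9.5620e+01 -3.9840e+01  8.5060e+01  1.7900e+00  2.0000e-02  1.0971e+02
  2.4780e+01]
```

View pics/mask.png

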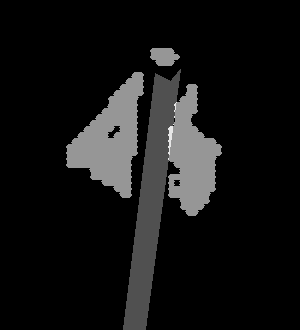

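The best fits put the capsule's middle at z≈35–52 mm, tipped with its fin toward the back. Heights above 85 mm fit worse. The blob hasn't moved between pictures. The plunger face reads x=463.6, against 462.4 before the press. A short wait, then I hand in.

Call:
move_arm(deltas=[[255,0,0,0,0],[255,0,0,0,0],[255,0,0,0,0],[255,0,0,0,0],[255,0,0,0,0]])

```text
t: 16.98
ee_pos: [407.4, -15.2, 277.7]
orientation: [-0.079, 3.14, -0.0]
ft_force: [0.6, -0.4, 0.2]
width: 0.9
```

```bash
python3 -c "
from h import *
a=cv2.imread('pics/scene14.png');im=get_image('scene');b=cv2.resize(im,None,fx=1.5,fy=1.5)
d=cv2.absdiff(a,b);print('diff vault',d[330:430,440:510].mean(),'flaps',d[270:340,400:480].mean())
print(close_job())"
```

```text
diff vault 1.1997142857142857 flaps 1.072857142857143
the job is handed in; nothing more can be done
None
```

I locked the smallest red capsule in the vault and handed the job in at about 17 s of the 61 s allowed; no verdict is reported.

- **Insertion:** I pushed the capsule (measured about 100 x 50 mm) down through the flaps by its fin. I let go only at the ledge and saw both flaps shut above it.
- **Plunger:** I pressed it with the closed fingers until the force rose to about 34 N with no further travel, then backed off and it sprang out.

**Last checks:**
- The pictures show the flaps shut.
- The plunger is back where it started, with its face at x ≈ 464 mm against 462 mm before.
- The capsule is still and lies tipped in the vault.
- The other things on the shelf look unmoved; I checked them by eye only.
- The arm is clear of everything.

**What disagreed or stayed uncertain:**
- The capsule met the ledge about 6 mm higher than I had worked out, with up to 36 N on the wrist. I took it to be slightly tilted in the grip, and it lay level once released.
- The final capsule height comes from a rough outline fit to a partly hidden view (overlap about 0.7). It gives roughly 35–52 mm for its middle, against the 85 mm limit, and heights above 85 mm fitted worse. The detector did not find the capsule in the vault.

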